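# Dock the card terminal under its leaf spring

## Task

Park the black card terminal that lies in the low dock in front of you without picking it up: with the fingertips press it firmly down on its sprung carrier so that it ducks below the bridge bar, keep pressing while you slide it under the bar and its leaf spring until it is fully home at the back stop, then let go. Leave the glasses, bottles, cups and other things around it where they stand.

Things in the scene. Friction and masses are not known exactly. Their poses are not given: they have to be found in the camera images.
- terminal: black card terminal, 165 (its x) x 74 (its y) mm, about 0.31 kg; origin at the centre of its underside, the flat top where a finger lands is 22 mm above it. It lies loose in the shallow nest of the dock, its x along the dock's +x; at the start its underside is 30 mm above the counter. A good place to press is 35 mm on the -x side of its centre.
- dock: fixed low dock, base plate 275 x 130 x 8 mm; origin on the counter, x = the way the terminal slides home (roughly away from the robot, turned up to 26 degrees), z up. At the start the terminal's centre is at x = -60 mm. A bridge bar crosses it at x = 29 to 51 mm on posts 47 to 59 mm out at y. A rubber back stop 38 mm high stands at x = 108 mm.
- dock_bar (a point): middle of the lower front edge of the aluminium bridge bar, 46.5 mm above the counter (bar top 60 mm). Behind the bar a sprung steel leaf, 40 mm wide and 46 mm long, slopes down to 36 mm above the counter; the terminal's nose lifts it and it then drags on the top with about 2 to 4 N
- sled (a joint): travel in m of the carrier (with the terminal) along the dock's +x: 0 at the start, 0.075 fully home at its end stop; about 1 N rail friction, no return spring, so it stays where it is left
- nest (a joint): how far in m the sprung nest under the terminal is pressed down: 0 up, 0.014 at its lower stop. The fingers need about 12 N to start it, 19 N to bottom it, and drag the terminal by friction (about 0.4). It butts against the bar unless pressed 0.006; 0.009 to 0.013 is good. Under the bar the nest rises only until the terminal's top meets the bar (about 0.0055).
- glass_1: upturned clear tumbler, 69 mm wide, 88 mm high, beside the dock; origin at its underside
- glass_2: upturned clear tumbler, 69 mm wide, 88 mm high, beside the dock; origin at its underside
- tent: small table card stand, 30 x 70 x 45 mm high, beside the dock; origin at its underside
- pad: paper note pad, 148 x 105 x 10 mm, to the left; origin at its underside
- beer: brown bottle, 69 mm wide, 277 mm high, to the left; origin at its underside
- cups: stack of clear cups, 82 mm wide, 130 mm high, to the right; origin at its underside
- syrup: clear bottle with pink contents, 68 mm wide, 258 mm high, to the left; origin at its underside
Things that resemble listed ones, but are neither listed nor needed, are in the scene too. There is more than one size of the terminal; the job needs the smaller.

How it is judged (in metres and radians):
On the way, in this order (a step that is already met when the one before it is completed fails the run):
1. the fingers press the terminal and its nest down at least 6 mm, before it is under the bar (value of joint nest above 0.006 m and contact force between the fingers and terminal above 4 N and value of joint sled below 0.03 m), for 0.05 s.
2. the fingers are still pressing on the terminal as it slides on under the bar and leaf spring (value of joint sled above 0.035 m and value of joint nest above 0.004 m and contact force between the fingers and terminal above 2 N), for 0.05 s.
At the end, for the whole second after the job is handed in: the carrier is within 5 mm of its end stop, with the terminal at least 68 mm along from its start, flat (within 0.06 rad) and straight (within 0.08 rad) in its nest, held down under the bar (underside below 28 mm) and at rest (value of joint sled above 0.07 m and x of terminal in the frame of dock above 0.008 m and value of joint nest above 0.003 m and z of terminal in the frame of dock below 0.028 m and angle between terminal's own z axis and vertical below 0.06 rad and angle between the x axis of terminal and the x axis of dock, either way round below 0.08 rad and linear speed of terminal below 0.02 m/s); the robot touches nothing.
It fails at once if the terminal is lifted out of its nest (z of terminal in the frame of dock above 0.04 m).
It fails at once if the terminal is tipped (angle between terminal's own z axis and vertical above 0.25 rad).
It fails at once if something standing around is moved by more than 30 mm or tipped (distance of any of glass_1, glass_2, tent, pad, beer, cups, syrup from where it was at the start of the episode above 0.03 m or angle between any of glass_1, glass_2, tent, pad, beer, cups, syrup's own z axis and vertical above 0.3 rad).
It also fails if it takes over 35 s, if anything falls off the work surface, if the arm or the gripper's body presses on something with over 40 N, if the wrist force passes 120 N, or if a joint passes its speed limit or range.

## Robot

A 7-joint arm with a two-finger parallel gripper is mounted at the origin on a cart in front of the work surface, level with it; the furniture and walls round the work are solid. World frame = base frame: x ahead of the robot, y to its left, z up, the work surface at z = 0. Lengths are in m, angles in degrees, forces in N, time in s.
With the tool pointing down it reaches from about 0.425 to 0.875 m from the base axis. Payload 4.7 kg.
Tool frame: the origin (TCP) lies midway between the tips of the shut fingers; the grasp point (between the pads) lies 19 mm behind it; z points along the fingers, y is the line along which they close (so a half turn about z gives the same grasp; the last joint's range is limited). The gripper opens to 87 mm and grips with 3 to 60 N. Pads are 19 mm wide; open, the fingers measure 117 mm over their backs; the gripper's body (75 mm by 190 mm) begins 51 mm behind the grasp point.
Start: joints at [0.808, 18.392, -4.016, 83.108, 1.295, 78.541, -3.26], TCP at [0.65, -0, 0.223] pointing down, gripper open.
Joint ranges: [-163.93, 163.93], [-17.29, 119.83], [-79.2, 71.16], [3.27, 140.29], [-89.18, 269.18], [5.43, 117.66], [-154.24, 154.24]. Speed limits (degrees/s): [147.25, 147.25, 180, 180, 180, 180, 180].

## Interface

Orientations are given as [roll, pitch, yaw] about the fixed x, y, z axes, in that order (R = Rz(yaw) Ry(pitch) Rx(roll)).
In Python, from cell import env gives the robot as it stands.
- The arm moves only by the tool step_arm, never from a script. Its argument "moves" is a list of rows, each an object with "dp": the shift along the tool's x, y, z in mm, a list of three; "dr": the turn, a rotation vector about the tool's x, y, z in rad, a list of three; "fingers": the closure, from 0 (fully open) to 1 (shut). In form: [{"dp": [dx, dy, dz], "dr": [ax, ay, az], "fingers": fingers}, ...]. A call has exactly 5 rows; each row shifts and turns the commanded pose from where the row before left it, along the tool's axes as they then stand; what a row does not reach is not made up. A row lasts 1/8 s, in which the tool goes at most 62.5 mm and 10.7 degrees, less where a joint would pass 70% of its speed; a pose out of reach is approached as far as the arm can. A call with a gripper value outside its range is refused whole. The fingers move at their own pace and stop on an object; "squeeze" is the grip in N (left out, the last holds). Time passes only in rows, so rows that do not move let the fingers close, or fill a call up. It gives the time, the measured TCP pose, the force, the opening and the grip force at its end, in the units of the state.
- env.get_obs(): the state, without advancing time (a new reading comes with each control period).
- env.read_camera(name): name is "scene" or "side" or "wrist"; returns the picture (420x560x3 uint8, red, green, blue); there is no depth.
- env.camera_model(name): a dict with "fx", "fy", "cx", "cy" (pixels), "R" (3x3) and "t" (3): a world point X has camera coordinates R X + t. Camera axes: x right, y down, z forward; pixel columns grow to the right and rows downward; lengths in m; the calibration is good to about 2 mm. The wrist camera is an equidistant fisheye: a pixel r from the principal point sees the ray r / f radians off the axis. A picture is of the moment at which its call begins: read the wrist's pose just before it. camera_model takes no time and is no camera call; for the wrist camera it gives the pose at the moment of the call.
- env.sign_off(): hands the job in; it is judged then, once.
The state is a dict: "time_s": time; "qpos": joint angles; "joint_velocities": joint speeds; "effort": joint torques, N m; "tool_pos": TCP position; "tool_rot": TCP orientation; "force": force on the tool from outside, world axes, zero at the start; "wrist_torque": the same for the moment, N m; "grip_width": finger opening in m; "grasp_force": force on a finger pad.
Only numpy, scipy, OpenCV 4.12 (cv2) and the standard library are available. Lean on these libraries where they do the work, as an engineer would, in place of code of your own. Each camera call takes 0.05 s, during which the arm holds its last target. There are 200 camera calls.

## Working session

There is one attempt and no reset: what is moved stays moved. The work goes in short steps, Python scripts to look and compute and a tool call to move; the robot and the scene stay as the last step left them, time stands still between calls to the robot, and variables do not carry over. Pictures are saved under pics/ and viewed, at most 10 in all, crops included, and the job is handed in when it is done.

Besides the shell and the picture viewer there is one more tool, called by a JSON object that holds its "api" and its "payload". step_arm: Moves the arm, as the interface text tells. Its arguments: {"type":"object","properties":{"moves":{"type":"array","items":{"type":"object","properties":{"dp":{"type":"array","items":{"type":"number"}},"dr":{"type":"array","items":{"type":"number"}},"fingers":{"type":"number"}}}},"squeeze":{"type":"number"}},"required":["moves"]}

```bash
mkdir -p pics
python3 - <<'E'
from cell import env
import cv2
for n in ("scene","side","wrist"):
    m=env.camera_model(n); im=env.read_camera(n)
    cv2.imwrite(f"pics/{n}0.png",im[:,:,::-1]); print(n,{k:(v.round(4).tolist() if hasattr(v,'round') and hasattr(v,'tolist') else v) for k,v in m.items()})
o=env.get_obs(); print(o)
a=[cv2.imread(f"pics/{n}0.png") for n in("scene","side")]
E
```

```text
scene {'fx': 482.00912580028574, 'fy': 482.00912580028574, 'cx': 280.0464588656661, 'cy': 205.5108999286159, 'R': [[0.8041, -0.5945, 0.0036], [-0.3233, -0.4424, -0.8365], [0.499, 0.6715, -0.5479]], 't': [-0.4321, 0.2346, 1.3991]}
side {'fx': 459.44168544361946, 'fy': 459.44168544361946, 'cx': 271.41760180391776, 'cy': 215.67868465787953, 'R': [[0.9815, -0.191, -0.0117], [-0.0966, -0.4415, -0.892], [0.1653, 0.8767, -0.4518]], 't': [-0.541, 0.1133, 1.9401]}
wrist {'fx': 325.19226210127806, 'fy': 325.19226210127806, 'cx': 277.4682876255486, 'cy': 205.73036803557363, 'R': [[1.0, -0.0006, -0.0011], [-0.0003, -0.9602, 0.2794], [-0.0012, -0.2794, -0.9602]], 't': [-0.6496, -0.0337, 0.3912]}
{'time_s': 0.15, 'qpos': array([ 0.80701157, 18.42958242, -4.01292898, 83.15759192,  1.29580909,
       78.54162899, -3.25957423]), 'joint_velocities': array([-0.06542729, -0.14217253,  0.1168149 , -0.22006477, -0.04623631,
        0.00285114, -0.00161189]), 'effort': array([ 2.16972071e-04, -4.91794288e+01, -4.04079035e-01, -3.12878716e+01,
       -6.39387709e-02,  4.04033612e-02,  9.90178205e-05]), 'tool_pos': array([ 6.49587951e-01, -7.11833887e-05,  2.21720248e-01]), 'tool_rot': array([-1.79916446e+02,  6.65267830e-03,  9.00004764e+01]), 'force': array([-0.25203751, -0.11945634, -0.02049441]), 'wrist_torque': array([ 0.04653173, -0.01843964,  0.02613672]), 'grasp_force': 0.0, 'grip_width': 0.08696382475619573}
```

View pics/scene0.png

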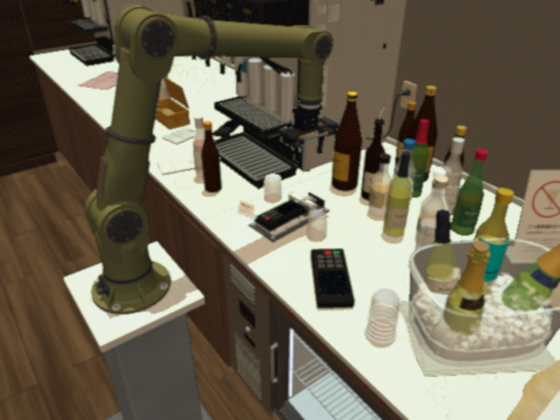

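View pics/wrist0.png

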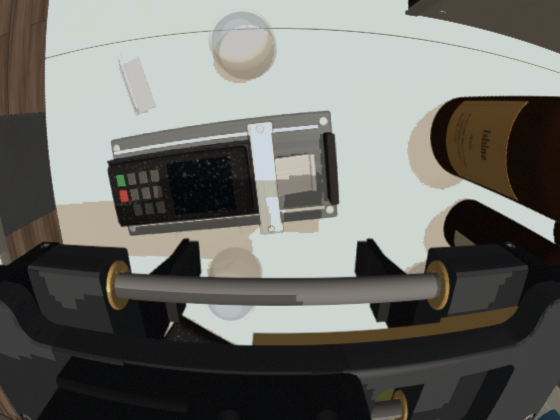

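View pics/side0.png

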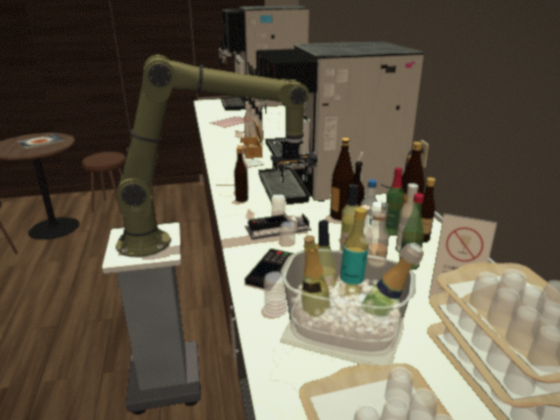

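The scene shows two black terminals: one lies in the dock at scene (290,215) / wrist (185,185), and a larger loose one is at scene (332,277), wrist (200,335). The one in the dock under the bridge bar fits the description, being smaller and nested. I'll confirm it in an enlarged crop.

Run:
```python
import cv2
a=cv2.imread("pics/wrist0.png")[95:255,95:355]
cv2.imwrite("pics/w_crop.png",cv2.resize(a,None,fx=3,fy=3,interpolation=cv2.INTER_CUBIC))
```

```text
(no output)
```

View pics/w_crop.png

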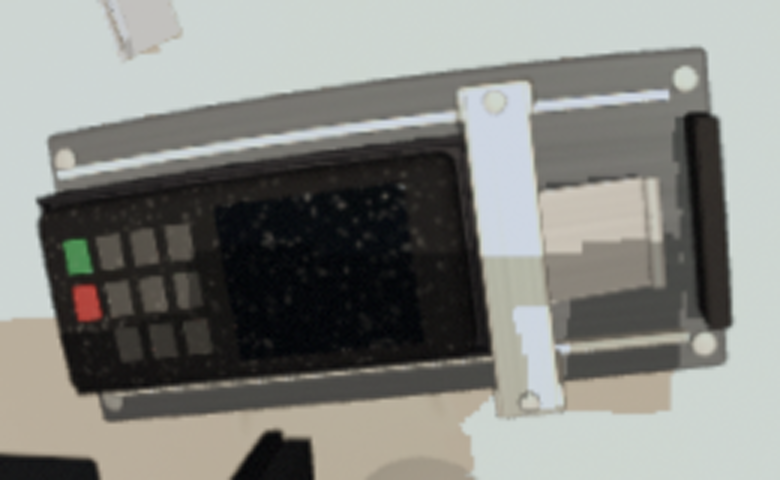

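The crop shows the terminal in its nest. Plate corners are at crop (50,137), (705,48), (726,363), (103,420); bar corners at (458,90), (530,82), (565,410), (497,416); terminal rear corners at (40,210), (80,392). Next I cast rays onto the planes.

```bash
cat > h.py <<'E'
import numpy as np
def ray(m,p):
    R=np.array(m["R"]);t=np.array(m["t"]);d=(np.array(p,float)-[m["cx"],m["cy"]])/m["fx"]
    r=np.hypot(*d); v=np.array([*(d/r*np.sin(r)),np.cos(r)])
    return -R.T@t, R.T@v
def onz(m,p,z):
    c,v=ray(m,p); return c+v*(z-c[2])/v[2]
def tri(m1,p1,m2,p2):
    c1,v1=ray(m1,p1);c2,v2=ray(m2,p2)
    s=np.linalg.lstsq(np.c_[v1,-v2],c2-c1,rcond=None)[0]
    a,b=c1+s[0]*v1,c2+s[1]*v2; return (a+b)/2,np.linalg.norm(a-b)
E
python3 - <<'E'
from h import *
from cell import env
import cv2,json
m=env.camera_model("wrist"); json.dump({k:np.array(v).tolist() for k,v in m.items()},open("m0.json","w"))
f=lambda l,z:np.array([onz(m,np.array(p)/3+95,z) for p in l])[:,:2]
P=f([(50,137),(705,48),(726,363),(103,420)],.008);B=f([(458,90),(530,82),(565,410),(497,416)],.06);T=f([(40,210),(80,392),(455,152),(485,352)],.052)
print(P.round(4).tolist(),B.round(4).tolist(),T.round(4).tolist())
a=lambda v:np.degrees(np.arctan2(v[1],v[0]))
print("plate yaw",a(P[1]-P[0]),a(P[2]-P[3]),"len",np.linalg.norm(P[1]-P[0]),np.linalg.norm(P[2]-P[1]),"bar yaw",a(B[0]-B[3])-90,a(B[1]-B[2])-90,"bar c",B.mean(0),"plate c",P.mean(0))
print("term",a(T[0]-T[1])-90,a(T[2]-T[0]),a(T[3]-T[1]),"rear mid",T[:2].mean(0), "front", T[2:].mean(0))
y=np.radians((a(P[1]-P[0])+a(P[2]-P[3]))/2);u=np.array([np.cos(y),np.sin(y)])
print("origin from bar",B.mean(0)-.04*u,"term c from rear",T[:2].mean(0)+.0825*u,"origin via term",T[:2].mean(0)+.1425*u)
g=f([((243-95)*3,(45-95)*3),((232-95)*3,(285-95)*3)],.088); print("glasses rough",g)
print("cam",-np.array(m["R"]).T@m["t"])
E
```

```text
[[0.4407, 0.0526], [0.7103, 0.0805], [0.723, -0.0462], [0.4514, -0.0737]] [[0.6203, 0.0655], [0.6441, 0.0679], [0.656, -0.0466], [0.6318, -0.0489]] [[0.458, 0.028], [0.466, -0.0446], [0.6183, 0.0439], [0.6275, -0.0275]]
plate yaw 5.918448562646303 5.789090078402303 len 0.27107131855408273 0.12734947520542797 bar yaw 5.732637515814147 5.934859077826374 bar c [0.63807846 0.00945383] plate c [0.58133843 0.00331908]
term 6.313464611799546 5.668857179063463 6.027304720609436 rear mid [ 0.4620094  -0.00827763] front [0.62287884 0.00820129]
origin from bar [0.59828705 0.00537423] term c from rear [5.44079201e-01 1.36534843e-04] origin via term [0.60376633 0.00625593]
glasses rough [[ 0.61896857  0.140674  ]
 [ 0.60194356 -0.09652167]]
cam [0.65012397 0.07657561 0.38445095]
```

{"api": "step_arm", "payload": {"moves": [{"dp":[0,0,0],"dr":[0,0,-0.102],"fingers":1},{"dp":[3.6,-48,20],"dr":[0,0,0],"fingers":1},{"dp":[3.6,-48,20],"dr":[0,0,0],"fingers":1},{"dp":[3.6,-48,20],"dr":[0,0,0],"fingers":1},{"dp":[0,0,0],"dr":[0,0,0],"fingers":1}]}}

```text
time_s: 0.78
tool_pos: [0.4997, -0.0044, 0.1592]
tool_rot: [-179.5, -0.0, 95.8]
force: [1.4, 0.2, 0.8]
grip_width: 0.045
grasp_force: 0.0
```

Run:
```python
from h import *
from cell import env
import cv2,json
o=env.get_obs(); m=env.camera_model("wrist"); im=env.read_camera("wrist")
cv2.imwrite("pics/w1.png",im[:,:,::-1]); json.dump({k:np.array(v).tolist() for k,v in m.items()},open("m1.json","w"))
print(o["tool_pos"],o["tool_rot"],o["grip_width"],o["force"],o["time_s"])
```

```text
[ 0.49971526 -0.00436144  0.15919522] [-1.7952455e+02 -6.2755797e-03  9.5836256e+01] 0.04502556808876904 [1.43193754 0.15929266 0.81570862] 0.775
```

View pics/w1.png

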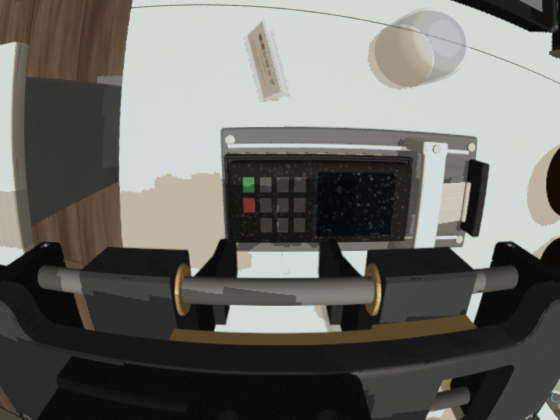

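The second wrist view shows the terminal straight in the dock. The green key is at (248,185), the red key at (249,205), the bar bolt at (437,149), the plate bolt at (472,148) and the bar's top-left corner at (422,143). I'll triangulate these with colour centroids where I can.

Run:
```python
from h import *
import cv2,json
M=[json.load(open(f"m{i}.json")) for i in(0,1)]; I=[cv2.imread("pics/wrist0.png"),cv2.imread("pics/w1.png")]
def cen(im,lo,hi,box):
    k=cv2.inRange(cv2.cvtColor(im,cv2.COLOR_BGR2HSV),lo,hi); b=np.zeros_like(k); x,y,X,Y=box; b[y:Y,x:X]=k[y:Y,x:X]
    q=cv2.moments(b,True); return (q["m10"]/q["m00"],q["m01"]/q["m00"])
g=[cen(I[0],(50,90,60),(80,255,255),(105,165,140,210)),cen(I[1],(50,90,60),(80,255,255),(235,170,265,220))]
r=[cen(I[0],(0,140,90),(8,255,255),(105,165,140,210)),cen(I[1],(0,140,90),(8,255,255),(235,170,265,220))]
print(g,r)
for n,a,b in(("green",*g),("red",*r),("barbolt",(259.7,129),(437,149)),("platebolt",(323.3,121),(472,147.5)),("barcorner",(247.7,125),(422,143))):
    print(n,*tri(M[0],a,M[1],b))
G,Rr=[tri(M[0],*[x[0]],M[1],x[1])[0] for x in(g,r)]
print("term plate corners", [onz(M[1],p,z)[:2].round(4).tolist() for p,z in(((222,128),.008),((476,138),.008),((226,156),.052),((411,157),.052),((230,242),.04))])
```

```text
[(120.36633663366337, 180.0990099009901), (248.02645502645504, 184.2010582010582)] [(123.41836734693878, 195.5204081632653), (248.67080745341616, 204.3913043478261)]
green [0.47264898 0.01028234 0.05298305] 2.606789704029532e-05
red [ 0.47459826 -0.00750738  0.05325938] 0.00024361212010174337
barbolt [0.63226649 0.06143275 0.06025465] 0.0001804784711958089
platebolt [0.70213537 0.06859658 0.0114839 ] 0.0003000588124370003
barcorner [0.61976479 0.06470282 0.05345842] 0.0011127294170005843
term plate corners [[0.4391, 0.0532], [0.7079, 0.0796], [0.452, 0.0325], [0.6119, 0.0502], [0.4587, -0.05]]
```

{"api": "step_arm", "payload": {"moves": [{"dp":[0,2,20],"dr":[0,0,0],"fingers":1},{"dp":[0,2,30],"dr":[0,0,0],"fingers":1},{"dp":[0,0,25],"dr":[0,0,0],"fingers":1},{"dp":[0,0,18],"dr":[0,0,0],"fingers":1},{"dp":[0,0,0],"dr":[0,0,0],"fingers":1}]}}

```text
time_s: 1.45
tool_pos: [0.5097, -0.0035, 0.0687]
tool_rot: [-179.9, -0.0, 95.8]
force: [1.1, -0.5, 0.3]
grip_width: 0.0013
grasp_force: 0.0
```

{"api": "step_arm", "payload": {"moves": [{"dp":[0,-4,8],"dr":[0,0,0],"fingers":1},{"dp":[0,0,6],"dr":[0,0,0],"fingers":1},{"dp":[0,0,3],"dr":[0,0,0],"fingers":1},{"dp":[0,0,2],"dr":[0,0,0],"fingers":1},{"dp":[0,0,0],"dr":[0,0,0],"fingers":1}]}}

```text
time_s: 2.08
tool_pos: [0.5076, -0.0038, 0.0523]
tool_rot: [179.8, 0.0, 95.8]
force: [-0.1, 0.2, 5.7]
grip_width: 0.0005
grasp_force: 3.2
```

{"api": "step_arm", "payload": {"moves": [{"dp":[0,0,3],"dr":[0,0,0],"fingers":1},{"dp":[0,0,3],"dr":[0,0,0],"fingers":1},{"dp":[0,0,3],"dr":[0,0,0],"fingers":1},{"dp":[0,0,2],"dr":[0,0,0],"fingers":1},{"dp":[0,0,0],"dr":[0,0,0],"fingers":1}]}}

```text
time_s: 2.7
tool_pos: [0.5097, -0.0036, 0.0435]
tool_rot: [179.5, 0.0, 95.8]
force: [-1.9, 0.3, 16.7]
grip_width: 0.0007
grasp_force: 8.3
```

{"api": "step_arm", "payload": {"moves": [{"dp":[0,0,2],"dr":[0,0,0],"fingers":1},{"dp":[0,0,1.5],"dr":[0,0,0],"fingers":1},{"dp":[0,0,0],"dr":[0,0,0],"fingers":1},{"dp":[0,3,0],"dr":[0,0,0],"fingers":1},{"dp":[0,4,0],"dr":[0,0,0],"fingers":1}]}}

```text
time_s: 3.32
tool_pos: [0.5171, -0.0029, 0.0405]
tool_rot: [179.5, 0.0, 95.8]
force: [-1.4, 0.9, 17.5]
grip_width: 0.0003
grasp_force: 9.0
```

Depth is about 12 mm, with the carrier following at about 1.4 N. I continue sliding.

{"api": "step_arm", "payload": {"moves": [{"dp":[0,4,0],"dr":[0,0,0],"fingers":1},{"dp":[0,4,0],"dr":[0,0,0],"fingers":1},{"dp":[0,4,0],"dr":[0,0,0],"fingers":1},{"dp":[0,4,0],"dr":[0,0,0],"fingers":1},{"dp":[0,4,0],"dr":[0,0,0],"fingers":1}]}}

```text
time_s: 3.95
tool_pos: [0.5371, -0.0008, 0.0406]
tool_rot: [179.5, 0.0, 95.9]
force: [-0.6, 0.8, 17.9]
grip_width: 0.0002
grasp_force: 9.0
```

{"api": "step_arm", "payload": {"moves": [{"dp":[0,4,0.5],"dr":[0,0,0],"fingers":1},{"dp":[0,4,0.5],"dr":[0,0,0],"fingers":1},{"dp":[0,4,0],"dr":[0,0,0],"fingers":1},{"dp":[0,4,0],"dr":[0,0,0],"fingers":1},{"dp":[0,4,0],"dr":[0,0,0],"fingers":1}]}}

```text
time_s: 4.58
tool_pos: [0.5571, 0.0013, 0.0399]
tool_rot: [179.5, 0.0, 95.9]
force: [-1.0, -0.0, 19.0]
grip_width: 0.0005
grasp_force: 9.2
```

```bash
cat > k.py <<'E'
from h import *
from cell import env
import cv2,sys
m=env.camera_model("wrist"); im=env.read_camera("wrist"); cv2.imwrite(f"pics/{sys.argv[1]}.png",im[:,:,::-1])
h=cv2.cvtColor(im,cv2.COLOR_RGB2HSV)
for n,lo,hi in(("green",(50,90,60),(80,255,255)),("red",(0,140,90),(8,255,255))):
    N,l,s,c=cv2.connectedComponentsWithStats(cv2.inRange(h,lo,hi))
    for i in range(1,N):
        if s[i,4]>60: print(n,c[i],s[i,4],onz(m,c[i],float(sys.argv[2])))
E
python3 k.py w2 .041
```

```text
green [218.07857143 227.83095238] 420 [0.52414322 0.01538764 0.041     ]
```

The green key has moved about 52 mm, so the terminal is following. Now the last 25 mm.

{"api": "step_arm", "payload": {"moves": [{"dp":[0,5,0.5],"dr":[0,0,0],"fingers":1},{"dp":[0,5,0],"dr":[0,0,0],"fingers":1},{"dp":[0,5,0],"dr":[0,0,0],"fingers":1},{"dp":[0,4,0],"dr":[0,0,0],"fingers":1},{"dp":[0,3,0],"dr":[0,0,0],"fingers":1}]}}

```text
time_s: 5.25
tool_pos: [0.5777, 0.0034, 0.0387]
tool_rot: [179.6, 0.0, 95.8]
force: [-1.9, 0.6, 16.9]
grip_width: 0.0004
grasp_force: 8.2
```

{"api": "step_arm", "payload": {"moves": [{"dp":[0,2,0.5],"dr":[0,0,0],"fingers":1},{"dp":[0,2,0],"dr":[0,0,0],"fingers":1},{"dp":[0,2,0],"dr":[0,0,0],"fingers":1},{"dp":[0,0,0],"dr":[0,0,0],"fingers":1},{"dp":[0,0,0],"dr":[0,0,0],"fingers":1}]}}

```text
time_s: 5.88
tool_pos: [0.5805, 0.0037, 0.0381]
tool_rot: [180.0, 0.0, 95.8]
force: [-9.9, -0.8, 23.5]
grip_width: 0.0004
grasp_force: 11.7
```

```bash
python3 k.py w3 .04
```

```text
green [218.00236967 227.66350711] 422 [0.54756268 0.0180742  0.04      ]
```

It is home: 75.3 mm of travel with about 10 N at the stop. Now I lift straight up.

{"api": "step_arm", "payload": {"moves": [{"dp":[0,0,-6],"dr":[0,0,0],"fingers":1},{"dp":[0,0,-8],"dr":[0,0,0],"fingers":1},{"dp":[0,-1,-15],"dr":[0,0,0],"fingers":1},{"dp":[0,-10,-30],"dr":[0,0,0],"fingers":1},{"dp":[0,-10,-40],"dr":[0,0,0],"fingers":1}]}}

```text
time_s: 6.55
tool_pos: [0.5584, 0.0015, 0.1334]
tool_rot: [-179.9, -0.0, 95.8]
force: [0.0, -0.9, 0.6]
grip_width: 0.0001
grasp_force: 0.0
```

{"api": "step_arm", "payload": {"moves": [{"dp":[0,-20,-10],"dr":[0,0,0],"fingers":1},{"dp":[0,-20,0],"dr":[0,0,0],"fingers":1},{"dp":[0,0,0],"dr":[0,0,0],"fingers":1},{"dp":[0,0,0],"dr":[0,0,0],"fingers":1},{"dp":[0,0,0],"dr":[0,0,0],"fingers":1}]}}

```text
time_s: 7.18
tool_pos: [0.5202, -0.0024, 0.1429]
tool_rot: [180.0, -0.0, 95.9]
force: [0.0, 0.2, 0.1]
grip_width: 0.0007
grasp_force: 0.0
```

```bash
python3 k.py w4 .047
```

```text
green [312.79310345 187.02463054] 203 [0.54763474 0.01776766 0.047     ]
red [312.17676768 208.61111111] 198 [ 0.54951793 -0.0005919   0.047     ]
```

View pics/w4.png

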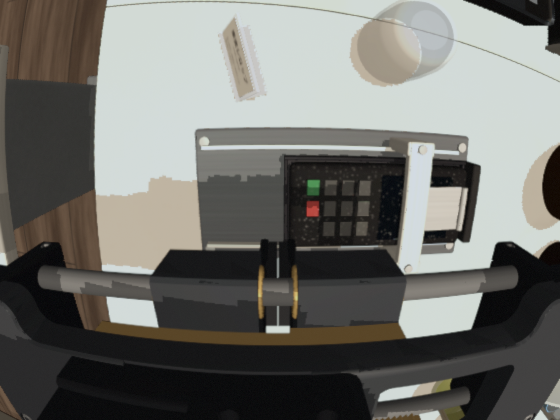

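The terminal sits straight under the bar against the back stop, with the green key at (313,187) after 75 mm of travel. The gripper is clear, and the glass and tent in view have not moved.

```bash
python3 -c "
from cell import env
print(env.sign_off())"
```

```text
the job is handed in; nothing more can be done
None
```

The terminal is parked under the bar at the back stop after about 75 mm of travel, the arm is clear of it, and the job is handed in; the sign-off returned no verdict.

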